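# Find the gate that fits and pass the bar through it

## Robot

A 6-joint arm with a two-finger parallel gripper is mounted at the origin on the work surface. World frame = base frame: x ahead of the robot, y to its left, z up, the work surface at z = 0. Lengths are in m, angles in degrees, forces in N, time in s.
With the tool pointing down it reaches from about 0.425 to 0.95 m from the base axis. Payload 14.7 kg.
Tool frame: the origin (TCP) lies midway between the tips of the shut fingers; the grasp point (between the pads) lies 19 mm behind it; z points along the fingers, y is the line along which they close (so a half turn about z gives the same grasp; the last joint's range is limited). The gripper opens to 85 mm and grips with 20 to 120 N. Pads are 22 mm wide; open, the fingers measure 114 mm over their backs; the gripper's body (76 mm by 85 mm) begins 54 mm behind the grasp point. The pads swing forward as they close: fully open they stand 13 mm farther back than shut.
Start: joints at [-76.983, 27.513, 91.461, -0, 61.026, -2.67], TCP at [0.176, -0.626, 0.231] pointing down, gripper open.
Joint ranges: [-157.49, 157.49], [-46.99, 117.5], [13.45, 153.17], [-89.5, 269.5], [5.16, 153.95], [-167.48, 167.48]. Speed limits (degrees/s): [108.29, 108.29, 136.94, 172.46, 172.46, 172.46].

## Interface

Orientations are given as [roll, pitch, yaw] about the fixed x, y, z axes, in that order (R = Rz(yaw) Ry(pitch) Rx(roll)).
In Python, from plant import bot gives the robot as it stands.
- The arm moves only by the tool servo_tool, never from a script. Its arguments are lists of equal length, an entry for each row: "slide": the shift along the tool's x, y, z in mm, a list of three; "angular": the turn, a rotation vector about the tool's x, y, z in rad, a list of three. In form: {"slide": [[tx, ty, tz], ...], "angular": [[wx, wy, wz], ...]}. A call has 1 to 5 rows; each row is the pose to reach, as a shift and turn from the pose commanded when the call began, along the tool's axes at that moment; what a row does not reach only later rows make up. A row lasts 1/10 s, in which the tool goes at most 50 mm and 8.59 degrees, less where a joint would pass 70% of its speed; a pose out of reach is approached as far as the arm can. A call with a gripper value outside its range is refused whole. "claw" is the opening, from -1 (shut) to 1 (fully open), set as the call begins (left out, the last holds). The fingers move at their own pace and stop on an object; the grip force is fixed at half the most. Time passes only in rows, so rows that repeat a pose let the fingers close. It gives the time, the measured TCP pose, the force, the opening and the grip force at its end, in the units of the state.
- bot.get_state(): the state, without advancing time (a new reading comes with each control period).
- bot.snapshot(name): name is "side" or "top"; returns the picture (420x560x3 uint8, red, green, blue); there is no depth.
- bot.camera_model(name): a dict with "camera_matrix" (3x3 intrinsics, pixels), "k1" (the pictures are not rectified: a ray, as slopes to the right and down, at radius r is drawn at 1 + k1 r^2 times it, then the intrinsics apply), "view" (4x4, takes a point from world to camera coordinates). Camera axes: x right, y down, z forward; pixel columns grow to the right and rows downward; lengths in m; the calibration is good to about 2 mm. A picture is of the moment at which its call begins. camera_model takes no time and is no camera call.
- bot.hand_in(): hands the job in; it is judged then, once.
Trained networks look in the newest picture that a camera, given by its name, has taken for a name from the list of things; names that differ only in an ending like _2 or _b are one class to them, and where a whole thing is asked for, a point or a joint stands for the part that bears it (a point fixed in the world has none). Each returns a list of dicts, best first, with "score" (0 to 1); they miss things now and then, are a little off and sometimes report something else, mostly with a low value. They report only what shows in the picture. A call takes as long as a camera call. They do not tell look-alikes from the thing itself.
- bot.cut_out(target, camera): "pixels" (420x560 bool, what is visible of it) and "at" ([row, column] in pixels, amid what is visible of it).
- bot.pinpoint(target, camera): "at" ([row, column] in pixels: a listed point, or the origin of a listed thing).
The state is a dict: "clock": time; "joint_positions": joint angles; "joint_velocities": joint speeds; "effort": joint torques, N m; "position": TCP position; "ee_rot": TCP orientation; "force": force on the tool from outside, world axes, zero at the start; "torque": the same for the moment, N m; "width": opening from 0.0 (shut) to 1.0 (fully open); "grip_force": force on a finger pad.
Only numpy, scipy, OpenCV 4.12 (cv2) and the standard library are available. Lean on these libraries where they do the work, as an engineer would, in place of code of your own. Each camera call takes 0.05 s, during which the arm holds its last target. There are 200 camera calls.

## Task

Find out, by trying gently, which of the two gates of the gauge the aluminium bar will slide through: feed it lengthwise, flat on the plate, from the open end of the plate (the end without the stop rail), never forcing it where it jams. Pass it right through the gate that lets it go, under the bridge and out on the other side, and leave it there, let go, lying flat and straight in a lane with its leading end up against the stop rail. Leave the ring, the caliper and the bottle where they are.

Things in the scene. Friction and masses are not known exactly. Their poses are not given: they have to be found in the camera images.
- bar_center (a point): Centre of the loose plain aluminium bar, 180 mm long (x), 36 wide (y), 30 high (z), 0.4 to 0.65 kg; 15 mm above its underside. It starts flat on the table to the robot's left of the gauge, lying across the lanes' direction. Either end may go first; it passes only with its 30 mm height upright.
- gauge: Fixed dark steel base plate, 190 (x) by 485 mm (y), 14 thick; origin at its underside, midway between the gates. Its top (z = 14 mm) is the floor of two lanes along its y axis, centre lines at x = -48 and +48 mm, no side walls. A gate stands on each at y = 0. The bar goes from the open end (+y, to the robot's left, plate edge y = 240 mm) towards -y, where the stop rail is.
- stop (a point): Point on the plate's top, midway between the lanes, at the foot of the stop rail's face (gauge y = -225 mm). The rigid steel rail crosses both lanes, 22 mm high, 16 thick. A bar home against it has its centre at gauge y = -135 mm, and its tail is clear of the gate.
- feed (a point): Point on the plate's top on the open side, midway between the lanes, at gauge y = +135 mm. A bar laid in a lane with its centre level with this point has its nose 10 mm short of the gate's mouth.
- gate_a: One of two fixed steel gates that look alike, one per lane in either order; origin on the plate's top under its middle, axes as the gauge's. Straight cheeks 39 mm apart and 44 deep along y, with flared lead-ins at both ends to y = +-35 mm (about 50 mm wide inside, 32 mm out from the centre line outside). Bridge over them 61 mm wide, 44 deep: underside 35 mm, top 50 (screws 53) above the plate.
- gate_b: The other gate, alike outside. Inside, from y = -12 to +12 mm, an insert lowers the roof: in one of the two gates to 31.8 mm (the 30 mm bar slides through freely), in the other to 26.5 mm (the bar's nose enters to y = +12 mm, then stops dead). Which is which changes from start to start; neither name nor looks tell it, only pushing does.
- gate_a_mouth (a point): Middle of gate_a's feed-side mouth, at the outer end of its flared lead-in (35 mm from its middle along +y), on the plate's top.
- gate_b_mouth (a point): The same point of gate_b.
- ring_gauge: Bystander: blue ring, 90 mm across, 22 mm high, lying on the table beyond the gauge; origin at the centre of its underside.
- caliper: Bystander: caliper 200 mm long lying flat beyond the gauge, along its y axis, up to 9 mm high; jaws reach 55 mm to its +x; origin under the middle of its beam.
- cleaner: Bystander: white bottle, 60 mm across, 150 mm high, standing beyond the bar; origin at the centre of its underside.
There are look-alikes about, which are no part of the job. What is meant by the part that bears bar_center is not yellow, and is the larger of those in its own colour.

How it is judged (in metres and radians):
On the way, in this order (a step that is already met when the one before it is completed fails the run):
1. the bar lies flat in a lane on the open side, its nose inside the mouth of a gate (y of bar_center in the frame of gauge between 0.08 and 0.125 m and (x of bar_center in the frame of gauge between -0.056 and -0.04 m or x of bar_center in the frame of gauge between 0.04 and 0.056 m) and angle between the x axis of bar_center and the y axis of gauge, either way round below 0.08 rad and z of bar_center in the frame of gauge below 0.034 m and angle between bar_center's own z axis and vertical below 0.06 rad), for 0.05 s.
2. the bar is half-way through a gate, under its bridge (y of bar_center in the frame of gauge between -0.04 and 0.02 m and (x of bar_center in the frame of gauge between -0.054 and -0.042 m or x of bar_center in the frame of gauge between 0.042 and 0.054 m) and angle between the x axis of bar_center and the y axis of gauge, either way round below 0.08 rad and z of bar_center in the frame of gauge below 0.034 m and angle between bar_center's own z axis and vertical below 0.06 rad), for 0.1 s.
At the end, for the whole second after the job is handed in: The bar lies flat on the plate past the gate, released and at rest, its leading end within 5 mm of the stop rail, its centre within 15 mm of a lane's centre line and its length within about 4.5 degrees of the lane's direction (y of bar_center in the frame of gauge between -0.142 and -0.13 m and (x of bar_center in the frame of gauge between -0.063 and -0.033 m or x of bar_center in the frame of gauge between 0.033 and 0.063 m) and angle between the x axis of bar_center and the y axis of gauge, either way round below 0.08 rad and z of bar_center in the frame of gauge below 0.034 m and angle between bar_center's own z axis and vertical below 0.06 rad and linear speed of bar below 0.01 m/s and angular speed of bar below 0.1 rad/s); the robot touches nothing.
It fails at once if the bar is forced against a gate (more than 60 N) (contact force between bar and gate_a above 60 N or contact force between bar and gate_b above 60 N).
It fails at once if the ring, the caliper or the bottle is moved by more than 20 mm (distance of any of ring_gauge, caliper, cleaner from where it was at the start of the episode above 0.02 m).
It also fails if it takes over 72 s, if anything falls off the work surface, if the arm or the gripper's body presses on something with over 40 N, if the wrist force passes 120 N, or if a joint passes its speed limit or range.

## Working session

There is one attempt and no reset: what is moved stays moved. The work goes in short steps, Python scripts to look and compute and a tool call to move; the robot and the scene stay as the last step left them, time stands still between calls to the robot, and variables do not carry over. Pictures are saved under pics/ and viewed, at most 10 in all, crops included, and the job is handed in when it is done.

Besides the shell and the picture viewer there is one more tool, called after "Emit:" by a JSON object that holds its "api" and its "payload". servo_tool: Moves the arm, as the interface text tells. Its arguments: {"type":"object","properties":{"slide":{"type":"array"},"angular":{"type":"array"},"claw":{"type":"number"}},"required":["slide","angular"]}

```bash
ls; mkdir -p pics; cat > h.py <<'E'
import numpy as np,cv2
from plant import bot
def ray(cam,at):
    m=bot.camera_model(cam);K=np.array(m["camera_matrix"]);V=np.array(m["view"]);k=m["k1"]
    d=(np.linalg.inv(K)@[at[1],at[0],1])[:2]; u=d.copy()
    for _ in range(30): u=d/(1+k*(u@u))
    R=V[:3,:3]; return -R.T@V[:3,3], R.T@np.array([u[0],u[1],1])
def onz(cam,at,z):
    o,d=ray(cam,at); return o+d*(z-o[2])/d[2]
def proj(cam,p):
    m=bot.camera_model(cam);K=np.array(m["camera_matrix"]);V=np.array(m["view"])
    q=V[:3,:3]@np.array(p)+V[:3,3];u=q[:2]/q[2];u=u*(1+m["k1"]*(u@u))
    r=K@[u[0],u[1],1];return r[1],r[0]
E
python3 - <<'E'
from h import *
ims=[bot.snapshot(c) for c in("top","side")]
for c,i in zip(("top","side"),ims): cv2.imwrite(f"pics/{c}0.png",i[...,::-1])
Z=dict(bar_center=.015,gauge=0,stop=.014,feed=.014,gate_a_mouth=.014,ring_gauge=0,caliper=0,cleaner=0,gate_a=.014)
for n,z in Z.items():
  for c in("top","side"):
    for r in bot.pinpoint(n,c):
        print(n,c,round(r["score"],2),np.round(r["at"],1),np.round(onz(c,r["at"],z),4)[:2])
s=bot.get_state();print(s)
for c in("top","side"):print(np.round(ray(c,(210,280)),2))
E
```

```text
pics
bar_center top 0.7 [231.2 181.8] [0.4861 0.3407]
bar_center top 0.67 [290.2 247.5] [0.327  0.1589]
bar_center top 0.59 [308.8 164.8] [0.276  0.3827]
bar_center side 0.98 [306.9 222.3] [0.4898 0.3393]
bar_center side 0.77 [282.9 333.2] [0.3285 0.167 ]
bar_center side 0.75 [384.8 294.9] [0.2845 0.3953]
gauge top 0.6 [211.4 319. ] [ 0.5425 -0.0375]
gauge side 0.67 [188.1 294.8] [ 0.5555 -0.0533]
stop top 0.69 [204.7 273.8] [0.5597 0.0885]
stop top 0.61 [206.1 403.9] [ 0.5566 -0.2724]
stop top 0.61 [134.  346.4] [ 0.7601 -0.1151]
stop top 0.59 [227.  183.1] [0.4977 0.3377]
stop side 0.75 [190.  293.8] [ 0.5466 -0.0327]
stop side 0.61 [138.3 330.2] [ 0.5711 -0.2836]
feed top 0.79 [204.9 275.3] [0.5592 0.0843]
feed side 0.94 [215.2 265.5] [0.5584 0.0808]
gate_a_mouth top 0.56 [222.  310.7] [ 0.5122 -0.0131]
gate_a_mouth side 0.61 [201.3 305.6] [ 0.5001 -0.0133]
ring_gauge top 0.56 [134.1 245.4] [0.7628 0.1704]
ring_gauge top 0.25 [223.7 308.8] [ 0.5082 -0.0088]
ring_gauge side 0.78 [209.5 180.8] [0.7581 0.1698]
caliper top 0.69 [132.2 347.3] [ 0.7694 -0.1201]
caliper side 0.87 [147.5 
[... 528 characters left out ...]
01,  9.14614254e+01,  1.33507402e-03,
        6.10265428e+01, -2.67024144e+00]), 'joint_velocities': array([ 0.08749926,  0.01997419, -0.01705092, -0.01237797,  0.02017229,
       -0.047927  ]), 'effort': array([ 2.00340648e-03, -9.50504208e+01, -4.30655658e+01,  4.28147914e-04,
        8.65990241e-04, -3.52898297e-06]), 'position': array([ 0.17575626, -0.62577433,  0.23129686]), 'ee_rot': array([-1.79998780e+02, -1.22611645e-03,  1.56850790e+01]), 'force': array([ 0.25698467, -0.42577159,  0.10185447]), 'torque': array([ 0.02947944,  0.0244335 , -0.06096449]), 'grip_force': 0.0, 'width': 1.001613062509882}
[[ 0.46  0.07  1.08]
 [ 0.08  0.   -1.  ]]
[[ 0.16  0.64  0.75]
 [ 0.37 -0.58 -0.72]]
```

View pics/top0.png

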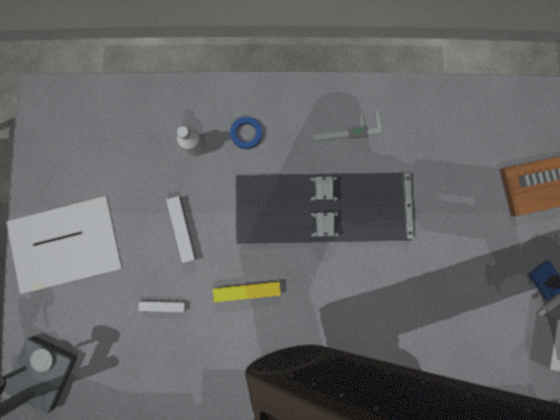

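View pics/side0.png

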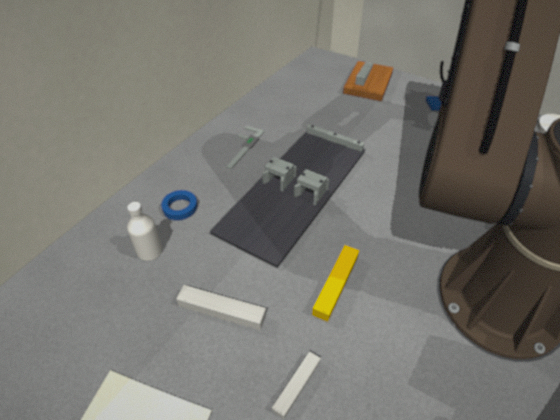

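The top picture shows three bar-like things: grey large (231,182), grey small (308,162) and yellow (291,247). The large grey one fits, as it isn't yellow and is the bigger of the grey pair. The gauge is at (208,324), with the rail at column 408. I'll confirm the bar in a crop and fit the poses.

```bash
cat >> h.py <<'E'
from scipy.optimize import minimize
def hullmask(cam,pose,dims,z0,cy=0,s=4):
    x,y,a=pose;c,n=np.cos(a),np.sin(a);P=[]
    for i in(-.5,.5):
        for j in(-.5,.5):
            for k in(0,1):
                u,v=i*dims[0],j*dims[1]+cy; P.append(proj(cam,[x+c*u-n*v,y+n*u+c*v,z0+k*dims[2]])[::-1])
    P=np.float32(P); h=cv2.convexHull(P)
    im=np.zeros((420*s,560*s),np.uint8); cv2.fillConvexPoly(im,np.int32((h+.5)*s*16),255,shift=4)
    return cv2.resize(im,(560,420),interpolation=cv2.INTER_AREA)/255.
def fit(masks,p0,dims,z0,cy=0):
    B=lambda m:cv2.GaussianBlur(m.astype(float),(0,0),1.5)
    T={c:B(m) for c,m in masks.items()}
    f=lambda p:sum(((B(hullmask(c,p,dims,z0,cy))-T[c])**2).sum() for c in T)
    S=np.array([p0]+[np.array(p0)+d for d in np.diag([.01,.01,.08])])
    r=minimize(f,p0,method="Nelder-Mead",options=dict(initial_simplex=S,xatol=2e-4,fatol=.05,maxiter=150))
    return r.x,r.fun
def pick(n,cam,at,tol=25):
    for r in bot.cut_out(n,cam):
        if np.hypot(*(np.array(r["at"])-at))<tol: return r["pixels"]
E
python3 - <<'E'
from h import *
im=bot.snapshot("top");bot.snapshot("side")
cv2.imwrite("pics/crop.png",cv2.resize(im[160:330,100:320],None,fx=3.5,fy=3.5,interpolation=cv2.INTER_CUBIC)[...,::-1])
bt=pick("bar_center","top",(231,182));bs=pick("bar_center","side",(307,222))
for n,m in(("both",dict(top=bt,side=bs)),("top",dict(top=bt)),("side",dict(side=bs))):
    p,f=fit(m,[.488,.34,.25],(.18,.036,.03),0) if 0 else fit(m,[.488,.34,-.2],(.18,.036,.03),0); print("bar",n,np.round(p,4),round(f,1))
# gauge plate
for c in("top","side"):
    for r in bot.cut_out("gauge",c): print(c,r["score"],r["at"],r["pixels"].sum())
gt=bot.cut_out("gauge","top")[0]["pixels"]
q=cv2.minAreaRect(np.argwhere(gt)[:,::-1].astype(np.float32));print(q)
np.save("gt.npy",gt)
E
```

```text
bar both [0.4921 0.3419 0.2621] 23.0
bar top [0.491  0.3424 0.2571] 4.3Traceback (most recent call last):
  File "<stdin>", line 6, in <module>
  File "h.py", line 29, in fit
    r=minimize(f,p0,method="Nelder-Mead",options=dict(initial_simplex=S,xatol=2e-4,fatol=.05,maxiter=150))
    res = _minimize_neldermead(fun, x0, args, callback, bounds=bounds,
                               **options)
    fxr = func(xr)
    fx = function(np.copy(x), *(wrapper_args + args))
  File "h.py", line 27, in <lambda>
    f=lambda p:sum(((B(hullmask(c,p,dims,z0,cy))-T[c])**2).sum() for c in T)
               ~~~^^^^^^^^^^^^^^^^^^^^^^^^^^^^^^^^^^^^^^^^^^^^^^^^^^^^^^^^^^
  File "h.py", line 27, in <genexpr>
    f=lambda p:sum(((B(hullmask(c,p,dims,z0,cy))-T[c])**2).sum() for c in T)
                       ~~~~~~~~^^^^^^^^^^^^^^^^
  File "h.py", line 20, in hullmask
    u,v=i*dims[0],j*dims[1]+cy; P.append(proj(cam,[x+c*u-n*v,y+n*u+c*v,z0+k*dims[2]])[::-1])
                                         ~~~~^^^^^^^^^^^^^^^^^^^^^^^^^^^^^^^^^^^^^^^^
  File "h.py", line 11, in proj
    m=bot.camera_model(cam);K=np.array(m["camera_matrix"]);V=np.array(m["view"])
ValueError: time passes only in moves, steps and waits
```

View pics/crop.png

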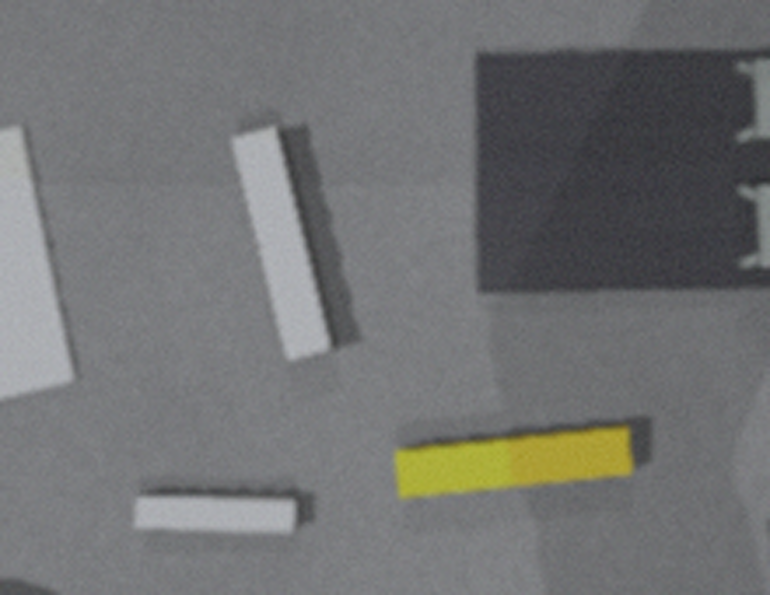

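The crop confirms the large grey bar, its ends at about (195,177) and (260,188) in the top picture; the small grey one is clearly shorter. Next I'll fit the gauge, with the rail in its outline.

```bash
python3 - <<'E'
s=open('h.py').read()
s=s.replace("from plant import bot\n","""from plant import bot
_M={}
def cm(c):
    if c not in _M:_M[c]=bot.camera_model(c)
    return _M[c]
""").replace("m=bot.camera_model(cam)","m=cm(cam)")
s=s.replace("    P=np.float32(P); h=","    if cy:\n        for u in(-.095,.095):\n            for v in(-.225,-.241): P.append(proj(cam,[x+c*u-n*v,y+n*u+c*v,.036])[::-1])\n    P=np.float32(P); h=")
open('h.py','w').write(s)
E
cat > g.py <<'E'
from h import *
im={c:bot.snapshot(c) for c in("top","side")}
bt=pick("bar_center","top",(231,182));bs=pick("bar_center","side",(307,222))
for n,m in(("top",dict(top=bt)),("side",dict(side=bs))):
    p,f=fit(m,[.488,.34,.25],(.18,.036,.03),0); print("bar",n,np.round(p,4),round(f,1))
M={}
for c in("top","side"):
    r=bot.cut_out("gauge",c)[0]; print(c,r["score"],r["at"],r["pixels"].sum())
    m=r["pixels"].astype(np.uint8)
    cn=max(cv2.findContours(m,0,2)[0],key=cv2.contourArea)
    h=np.zeros_like(m);cv2.fillPoly(h,[cv2.convexHull(cn)],1);M[c]=h>0
    cv2.imwrite(f"pics/g_{c}.png",np.where(M[c][...,None],im[c],im[c]//3)[...,::-1])
for k in("top","side"):
    p,f=fit({k:M[k]},[.551,-.04,0],(.19,.485,.014),0,-.0025);print("gauge",k,np.round(p,4),round(f,1))
for c in("top","side"):
  for r in bot.cut_out("gate_a",c):
    print(c,round(r["score"],2),np.round(r["at"],1),r["pixels"].sum(),np.round(onz(c,np.argwhere(r["pixels"]).mean(0),.064)[:2],4))
E
python3 g.py
```

```text
bar top [0.4924 0.3433 0.2706] 3.1
bar side [0.4933 0.3407 0.2643] 9.2
top 0.77 [209.4, 321.0] 10954
side 0.4 [169.7, 277.8] 639
gauge top [ 0.5523 -0.0454  0.0165] 23.7
gauge side [ 1.3906 -1.602   4.0612] 689.6
top 0.78 [226.4 323.7] 439 [ 0.5042 -0.043 ]
top 0.74 [187.1 321.8] 466 [ 0.5984 -0.0416]
side 0.9 [169.9 280.8] 671 [ 0.5883 -0.0245]
side 0.61 [183.6 309.6] 631 [ 0.4967 -0.0304]
```

```bash
cat > ov.py <<'E'
from h import *
import sys
def box(x0,x1,y0,y1,z0,z1): return [(a,b,c) for a in(x0,x1) for b in(y0,y1) for c in(z0,z1)]
G=[.5523,-.0454,.0165] if len(sys.argv)<4 else list(map(float,sys.argv[1:4]))
c,n=np.cos(G[2]),np.sin(G[2])
W=lambda p:[G[0]+c*p[0]-n*p[1],G[1]+n*p[0]+c*p[1],p[2]]
S=3;out=[]
for cam,(r0,r1,c0,c1) in(("top",(165,250,225,425)),("side",(120,265,200,380))):
    im=bot.snapshot(cam);im=cv2.resize(im,None,fx=S,fy=S,interpolation=cv2.INTER_CUBIC)
    def ln(a,b,col): 
        P=[np.array(proj(cam,W(q)))[::-1] for q in(a,b)]
        cv2.line(im,*[tuple(int(round((v+.5)*S*16)) for v in q) for q in P],col,1,cv2.LINE_AA,4)
    def wb(b,col):
        for i in range(8):
            for k in(1,2,4):
                if not i&k: ln(b[i],b[i|k],col)
    wb(box(-.095,.095,-.245,.24,.0,.014),(255,0,0))
    for s in(-.048,.048): wb(box(s-.0305,s+.0305,-.022,.022,.049,.064),(0,255,0))
    wb(box(-.095,.095,-.241,-.225,.014,.036),(255,255,0))
    cv2.imwrite(f"pics/ov_{cam}{sys.argv[-1]}.png",im[r0*S:r1*S,c0*S:c1*S,::-1])
a=[cv2.imread(f"pics/ov_{k}{sys.argv[-1]}.png") for k in("top","side")]
w=max(i.shape[1] for i in a)
cv2.imwrite(f"pics/ov{sys.argv[-1]}.png",cv2.resize(np.vstack([np.pad(i,((0,0),(0,w-i.shape[1]),(0,0))) for i in a]),None,fx=.85,fy=.85,interpolation=cv2.INTER_AREA))
E
python3 ov.py 1
```

```text
(no output)
```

View pics/ov1.png

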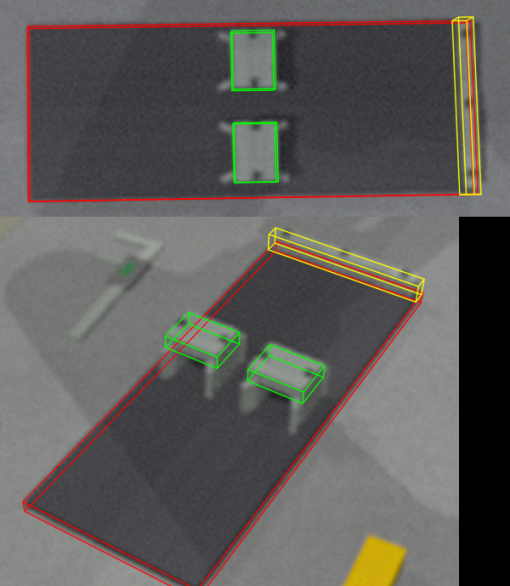

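The gauge fit matches the plate edges and bridges to about 1–2 mm in the top view. I'll take it as x=0.552, y=-0.046, yaw=0.0165, and start moving.

```bash
cat > d.py <<'E'
import sys,numpy as np
from plant import bot
from scipy.spatial.transform import Rotation as Ro
# usage: d.py x y z yaw [w for gauge frame 'g']
s=bot.get_state();p=np.array(s["position"]);R=Ro.from_euler("xyz",s["ee_rot"],degrees=True)
G=(.5523,-.046,.0165);c,n=np.cos(G[2]),np.sin(G[2])
for a in sys.argv[1:]:
    f=a.split(",");v=np.array(list(map(float,f[-4:])))
    if f[0]=="g": v[:2]=[G[0]+c*v[0]-n*v[1],G[1]+n*v[0]+c*v[1]];v[3]+=np.degrees(G[2])
    T=Ro.from_euler("xyz",[180,0,v[3]],degrees=True)
    print(a,"slide",np.round(R.inv().apply(v[:3]-p)*1e3,1),"ang",np.round((R.inv()*T).as_rotvec(),4))
q=p-[G[0],G[1],0]
print("t",round(s["clock"],2),"pos",np.round(p,4),"rpy",np.round(s["ee_rot"],2),"gauge xy",np.round([c*q[0]+n*q[1],-n*q[0]+c*q[1]],4),"F",np.round(s["force"],1),"w",round(s["width"],3),"grip",s["grip_force"])
E
python3 d.py .5,-.2,.231,15.35 .492,.342,.231,15.35
```

```text
.5,-.2,.231,15.35 slide [ 4.273e+02 -3.222e+02  3.000e-01] ang [-0.      0.      0.0059]
.492,.342,.231,15.35 slide [ 5.661e+02 -8.462e+02  3.000e-01] ang [-0.      0.      0.0059]
t 1.7 pos [ 0.1758 -0.6258  0.2313] rpy [-180.      0.     15.69] gauge xy [-0.386  -0.5735] F [ 0.7 -0.   0.5] w 1.001 grip 0.0
```

Emit:
{"api": "servo_tool", "payload": {"slide": [[38, -29, 0], [76, -58, 0], [114, -87, 0], [152, -116, 0], [190, -144, 0]], "angular": [[0, 0, 0.006], [0, 0, 0.006], [0, 0, 0.006], [0, 0, 0.006], [0, 0, 0.006]], "claw": 1}}

```text
clock: 2.2
position: [0.3205, -0.4342, 0.2315]
ee_rot: [180.0, -0.0, 15.3]
force: [0.4, -0.9, 0.7]
width: 1.002
grip_force: 0.0
```

Emit:
{"api": "servo_tool", "payload": {"slide": [[38, -29, 0], [76, -58, 0], [114, -87, 0], [152, -116, 0], [190, -144, 0]], "angular": [[0, 0, 0], [0, 0, 0], [0, 0, 0], [0, 0, 0], [0, 0, 0]]}}

```text
clock: 2.7
position: [0.4658, -0.2449, 0.2316]
ee_rot: [180.0, -0.0, 15.3]
force: [0.9, 0.1, 0.3]
width: 1.004
grip_force: 0.0
```

```bash
python3 d.py .492,.342,.15,15.35
```

```text
.492,.342,.15,15.35 slide [ 180.5 -559.1   81.4] ang [ 0.0004 -0.0004 -0.0001]
t 2.7 pos [ 0.4658 -0.2449  0.2316] rpy [ 1.7998e+02 -2.0000e-02  1.5340e+01] gauge xy [-0.0897 -0.1974] F [0.9 0.1 0.3] w 1.004 grip 0.0
```

Emit:
{"api": "servo_tool", "payload": {"slide": [[15, -46, 0], [30, -92, 0], [45, -138, 0], [60, -184, 0], [75, -230, 0]], "angular": [[0, 0, 0], [0, 0, 0], [0, 0, 0], [0, 0, 0], [0, 0, 0]]}}

```text
clock: 3.2
position: [0.4762, -0.0031, 0.2315]
ee_rot: [180.0, -0.0, 15.3]
force: [0.8, -0.4, 0.4]
width: 1.002
grip_force: 0.0
```

Emit:
{"api": "servo_tool", "payload": {"slide": [[15, -46, 0], [30, -92, 0], [45, -138, 0], [60, -184, 0], [75, -230, 0]], "angular": [[0, 0, 0], [0, 0, 0], [0, 0, 0], [0, 0, 0], [0, 0, 0]]}}

```text
clock: 3.7
position: [0.4876, 0.2388, 0.2315]
ee_rot: [180.0, -0.0, 15.4]
force: [1.7, -0.7, 0.4]
width: 1.004
grip_force: 0.0
```

Emit:
{"api": "servo_tool", "payload": {"slide": [[12, -40, 20], [24, -75, 50], [30, -99, 85], [30, -99, 85]], "angular": [[0, 0, 0], [0, 0, 0], [0, 0, 0], [0, 0, 0]]}}

```text
clock: 4.1
position: [0.4882, 0.3418, 0.142]
ee_rot: [179.9, 0.3, 15.5]
force: [-0.4, -0.2, 1.1]
width: 1.002
grip_force: 0.0
```

```bash
python3 d.py .492,.342,.03,15.35 .492,.342,.002,15.35
```

```text
.492,.342,.03,15.35 slide [  4.3   0.7 112. ] ang [0.0011 0.0052 0.0024]
.492,.342,.002,15.35 slide [  4.4   0.6 140. ] ang [0.0011 0.0052 0.0024]
t 4.1 pos [0.4882 0.3418 0.142 ] rpy [179.93   0.3   15.49] gauge xy [-0.0577  0.3888] F [-0.4 -0.2  1.1] w 1.002 grip 0.0
```

Emit:
{"api": "servo_tool", "payload": {"slide": [[1, 0, 30], [1, 0, 70], [1, 0, 110], [1, 0, 132], [1, 0, 137]], "angular": [[0, 0, 0], [0, 0, 0], [0, 0, 0], [0, 0, 0], [0, 0, 0]]}}

```text
clock: 4.6
position: [0.4906, 0.3391, 0.0075]
ee_rot: [179.9, 0.2, 15.3]
force: [-0.1, 0.4, 0.9]
width: 1.001
grip_force: 0.0
```

```bash
python3 d.py .492,.342,.002,15.35
```

```text
.492,.342,.002,15.35 slide [ 2.2 -2.4  5.5] ang [ 0.001   0.0032 -0.0005]
t 4.6 pos [0.4906 0.3391 0.0075] rpy [179.94   0.18  15.32] gauge xy [-0.0554  0.386 ] F [-0.1  0.4  0.9] w 1.001 grip 0.0
```

Emit:
{"api": "servo_tool", "payload": {"slide": [[1, -1.5, 1], [1, -1.5, 1]], "angular": [[0, 0, 0], [0, 0, 0]]}}

```text
clock: 4.8
position: [0.4932, 0.3426, 0.0098]
ee_rot: [-180.0, -0.1, 15.3]
force: [0.6, 0.6, 0.7]
width: 1.0
grip_force: 0.0
```

Emit:
{"api": "servo_tool", "payload": {"slide": [[0, 0, 0], [0, 0, 0], [0, 0, 0], [0, 0, 0], [0, 0, 0]], "angular": [[0, 0, 0], [0, 0, 0], [0, 0, 0], [0, 0, 0], [0, 0, 0]], "claw": -1}}

```text
clock: 5.3
position: [0.4923, 0.3422, 0.0091]
ee_rot: [-180.0, -0.0, 15.3]
force: [-1.5, -0.8, 11.1]
width: 0.406
grip_force: 60.2
```

Emit:
{"api": "servo_tool", "payload": {"slide": [[0, 0, 0], [0, 0, 0], [0, 0, 0]], "angular": [[0, 0, 0], [0, 0, 0], [0, 0, 0]]}}

```text
clock: 5.6
position: [0.4923, 0.3423, 0.0091]
ee_rot: [-180.0, -0.0, 15.3]
force: [-2.2, -1.3, 11.9]
width: 0.406
grip_force: 60.2
```

```bash
python3 d.py g,-.048,.15,.016,90 g,-.048,.15,.03,90
```

```text
g,-.048,.15,.016,90 slide [-54.1 233.1  -7. ] ang [ 3.0000e-04 -8.0000e-04 -1.3194e+00]
g,-.048,.15,.03,90 slide [-54.1 233.1 -21. ] ang [ 3.0000e-04 -8.0000e-04 -1.3194e+00]
t 5.6 pos [0.4923 0.3423 0.0091] rpy [-1.7999e+02 -4.0000e-02  1.5350e+01] gauge xy [-0.0536  0.3892] F [-2.2 -1.3 11.9] w 0.406 grip 60.234614610672
```

Emit:
{"api": "servo_tool", "payload": {"slide": [[0, 0, -30], [0, 0, -60], [-10, 40, -60], [-20, 80, -60], [-30, 120, -60]], "angular": [[0, 0, 0], [0, 0, 0], [0, 0, -0.14], [0, 0, -0.28], [0, 0, -0.42]]}}

```text
clock: 6.1
position: [0.4945, 0.2173, 0.0685]
ee_rot: [180.0, -0.0, 39.8]
force: [0.8, -0.1, -4.1]
width: 0.404
grip_force: 62.6
```

Emit:
{"api": "servo_tool", "payload": {"slide": [[0, 0, 0], [0, 0, 0], [0, 0, 0], [0, 0, 0], [0, 0, 0]], "angular": [[0, 0, -0.14], [0, 0, -0.28], [0, 0, -0.42], [0, 0, -0.56], [0, 0, -0.7]]}}

```text
clock: 6.6
position: [0.4946, 0.2182, 0.0682]
ee_rot: [-180.0, 0.0, 79.8]
force: [-0.4, -0.9, -4.8]
width: 0.409
grip_force: 62.6
```

```bash
python3 d.py g,-.048,.155,.06,90
```

```text
g,-.048,.155,.06,90 slide [-107.1   26.4    8.2] ang [-0.0004  0.0002 -0.1938]
t 6.6 pos [0.4946 0.2182 0.0682] rpy [-1.7998e+02  1.0000e-02  7.9840e+01] gauge xy [-0.0533  0.2652] F [-0.4 -0.9 -4.8] w 0.409 grip 62.614556550979614
```

Emit:
{"api": "servo_tool", "payload": {"slide": [[-40, 10, 0], [-80, 20, 0], [-107, 26.5, 8], [-107, 26.5, 8], [-107, 26.5, 8]], "angular": [[0, 0, -0.1], [0, 0, -0.194], [0, 0, -0.194], [0, 0, -0.194], [0, 0, -0.194]]}}

```text
clock: 7.1
position: [0.5013, 0.1078, 0.0602]
ee_rot: [-180.0, 0.0, 90.5]
force: [1.0, -0.1, -3.5]
width: 0.408
grip_force: 62.5
```

```bash
cat > bar.py <<'E'
from h import *
import sys
x0,y0=map(float,sys.argv[1:3]);z=float(sys.argv[3])
G=(.5523,-.046,.0165);c,n=np.cos(G[2]),np.sin(G[2])
M={}
for k in("top","side"):
    im=bot.snapshot(k); a=proj(k,[x0,y0,z+.015]); m=pick("bar_center",k,a,30)
    if m is not None: M[k]=m
    if len(sys.argv)>4: cv2.imwrite(f"pics/{sys.argv[4]}_{k}.png",im[...,::-1])
for k in M:
    p,f=fit({k:M[k]},[x0,y0,1.57],(.18,.036,.03),z);q=[p[0]-G[0],p[1]-G[1]]
    print(k,np.round(p,4),round(f,1),"gauge",np.round([c*q[0]+n*q[1],-n*q[0]+c*q[1],p[2]-np.pi/2-G[2]],4))
E
python3 d.py g,-.048,.155,.0235,90 ; python3 bar.py .502 .108 .051 b1
```

```text
g,-.048,.155,.0235,90 slide [ 0.4  0.4 36.7] ang [-0.0005 -0.     -0.0073]
t 7.1 pos [0.5013 0.1078 0.0602] rpy [-179.97    0.     90.53] gauge xy [-0.0484  0.1547] F [ 1.  -0.1 -3.5] w 0.408 grip 62.47192740440369
side [0.5064 0.116  1.6779] 411.3 gauge [-0.0432  0.1628  0.0906]
```

Emit:
{"api": "servo_tool", "payload": {"slide": [[0.4, 0.4, 15], [0.4, 0.4, 28], [0.4, 0.4, 33], [0.4, 0.4, 35], [0.4, 0.4, 36]], "angular": [[0, 0, -0.007], [0, 0, -0.007], [0, 0, -0.007], [0, 0, -0.007], [0, 0, -0.007]]}}

```text
clock: 7.8
position: [0.5018, 0.1089, 0.0242]
ee_rot: [-180.0, 0.0, 91.0]
force: [-0.0, -0.7, -3.1]
width: 0.405
grip_force: 62.5
```

```bash
python3 d.py g,-.048,.123,.0235,90; python3 - <<'E'
from h import *
a,b=bot.snapshot("top"),bot.snapshot("side")
A=cv2.resize(a[160:260,220:380],None,fx=2.5,fy=2.5,interpolation=cv2.INTER_CUBIC);B=cv2.resize(b[130:290,200:360],None,fx=2.5,fy=2.5,interpolation=cv2.INTER_CUBIC)
A=np.pad(A,((0,B.shape[0]-A.shape[0]),(0,0),(0,0)))
cv2.imwrite("pics/m1.png",np.hstack([A,B])[...,::-1])
E
```

```text
g,-.048,.123,.0235,90 slide [-32.7  -0.1   0.7] ang [-0.0004  0.      0.0017]
t 7.8 pos [0.5018 0.1089 0.0242] rpy [-179.98    0.     91.04] gauge xy [-0.0479  0.1557] F [-0.  -0.7 -3.1] w 0.405 grip 62.532230615615845
```

View pics/m1.png

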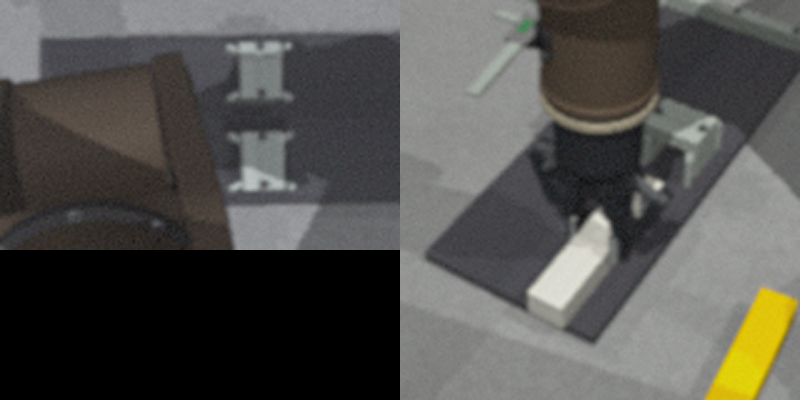

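The bar is held level over the near lane, its tail at about (305,548) in the mosaic, with the gate ahead. I'll lower it to contact and feed it gently.

Emit:
{"api": "servo_tool", "payload": {"slide": [[0, 0, 1], [0, 0, 1.3]], "angular": [[0, 0, 0], [0, 0, 0]]}}

```text
clock: 8.1
position: [0.502, 0.1088, 0.0232]
ee_rot: [180.0, -0.0, 91.0]
force: [0.7, -0.4, -4.3]
width: 0.402
grip_force: 62.5
```

Emit:
{"api": "servo_tool", "payload": {"slide": [[-7, 0, 0], [-14, 0, 0], [-20, 0, 0], [-26, 0, 0], [-28, 0, 0]], "angular": [[0, 0, 0], [0, 0, 0], [0, 0, 0], [0, 0, 0], [0, 0, 0]]}}

```text
clock: 8.6
position: [0.5025, 0.08, 0.0231]
ee_rot: [180.0, -0.0, 91.0]
force: [0.3, 2.7, 0.4]
width: 0.409
grip_force: 63.2
```

Emit:
{"api": "servo_tool", "payload": {"slide": [[-1.5, 0, 0], [-3, 0, 0], [-4, 0, 0]], "angular": [[0, 0, 0], [0, 0, 0], [0, 0, 0]]}}

```text
clock: 8.9
position: [0.5027, 0.0769, 0.0231]
ee_rot: [180.0, -0.0, 91.0]
force: [-0.4, 4.7, 3.7]
width: 0.402
grip_force: 63.6
```

```bash
python3 d.py g,-.048,.115,.0235,90
```

```text
g,-.048,.115,.0235,90 slide [-8.7 -0.4 -0.4] ang [ 0.0004 -0.0001  0.0016]
t 8.9 pos [0.5027 0.0769 0.0231] rpy [ 1.7998e+02 -1.0000e-02  9.1040e+01] gauge xy [-0.0476  0.1237] F [-0.4  4.7  3.7] w 0.402 grip 63.60453128814697
```

Emit:
{"api": "servo_tool", "payload": {"slide": [[-2, 0, -0.2], [-4, 0, -0.2], [-5, 0, -0.2]], "angular": [[0, 0, 0], [0, 0, 0], [0, 0, 0]]}}

```text
clock: 9.2
position: [0.5025, 0.0716, 0.0231]
ee_rot: [-180.0, 0.0, 91.0]
force: [-0.0, 1.9, -0.7]
width: 0.409
grip_force: 63.1
```

Emit:
{"api": "servo_tool", "payload": {"slide": [[-1.5, 0, 0], [-3, 0, 0], [-4, 0, 0]], "angular": [[0, 0, 0], [0, 0, 0], [0, 0, 0]]}}

```text
clock: 9.5
position: [0.5026, 0.0676, 0.0231]
ee_rot: [-180.0, 0.0, 91.0]
force: [-0.6, 1.0, -1.8]
width: 0.41
grip_force: 63.1
```

Emit:
{"api": "servo_tool", "payload": {"slide": [[-1, 0, 0], [-2, 0, 0], [-3, 0, 0]], "angular": [[0, 0, 0], [0, 0, 0], [0, 0, 0]]}}

```text
clock: 9.8
position: [0.5026, 0.0647, 0.0231]
ee_rot: [-180.0, 0.0, 91.0]
force: [0.2, 0.2, -3.3]
width: 0.407
grip_force: 62.8
```

Emit:
{"api": "servo_tool", "payload": {"slide": [[-1.2, 0, 0], [-2.4, 0, 0], [-3.6, 0, 0]], "angular": [[0, 0, 0], [0, 0, 0], [0, 0, 0]]}}

```text
clock: 10.1
position: [0.5029, 0.0611, 0.0232]
ee_rot: [180.0, -0.0, 91.0]
force: [0.2, -0.5, -4.3]
width: 0.405
grip_force: 62.7
```

Emit:
{"api": "servo_tool", "payload": {"slide": [[-1, 0, 0], [-2, 0, 0]], "angular": [[0, 0, 0], [0, 0, 0]]}}

```text
clock: 10.3
position: [0.5029, 0.0591, 0.0232]
ee_rot: [180.0, 0.0, 91.0]
force: [0.6, 1.3, -4.8]
width: 0.406
grip_force: 62.7
```

Emit:
{"api": "servo_tool", "payload": {"slide": [[-1, 0, 0], [-2, 0, 0]], "angular": [[0, 0, 0], [0, 0, 0]]}}

```text
clock: 10.5
position: [0.5029, 0.0571, 0.0232]
ee_rot: [180.0, 0.0, 91.0]
force: [1.4, 0.6, -5.1]
width: 0.407
grip_force: 62.7
```

Emit:
{"api": "servo_tool", "payload": {"slide": [[-1, 0, 0.2], [-2, 0, 0.2]], "angular": [[0, 0, 0], [0, 0, 0]]}}

```text
clock: 10.7
position: [0.503, 0.0552, 0.0231]
ee_rot: [180.0, -0.0, 91.0]
force: [1.0, 2.4, 0.6]
width: 0.411
grip_force: 63.2
```

Emit:
{"api": "servo_tool", "payload": {"slide": [[-1, 0, 0], [-2, 0, 0]], "angular": [[0, 0, 0], [0, 0, 0]]}}

```text
clock: 10.9
position: [0.503, 0.0532, 0.0231]
ee_rot: [180.0, -0.0, 91.0]
force: [0.7, 3.7, 2.6]
width: 0.406
grip_force: 63.3
```

Emit:
{"api": "servo_tool", "payload": {"slide": [[-1, 0, 0], [-2, 0, 0]], "angular": [[0, 0, 0], [0, 0, 0]]}}

```text
clock: 11.1
position: [0.5031, 0.0512, 0.0231]
ee_rot: [180.0, -0.0, 91.0]
force: [0.7, 4.9, 3.6]
width: 0.407
grip_force: 63.6
```

Emit:
{"api": "servo_tool", "payload": {"slide": [[-1, 0, -0.1], [-2, 0, -0.1]], "angular": [[0, 0, 0], [0, 0, 0]]}}

```text
clock: 11.3
position: [0.5031, 0.0491, 0.0231]
ee_rot: [180.0, -0.0, 91.0]
force: [1.2, 4.6, 2.1]
width: 0.405
grip_force: 63.3
```

Emit:
{"api": "servo_tool", "payload": {"slide": [[-1, 0, 0], [-2, 0, 0]], "angular": [[0, 0, 0], [0, 0, 0]]}}

```text
clock: 11.5
position: [0.5031, 0.0471, 0.0231]
ee_rot: [180.0, -0.0, 91.0]
force: [1.1, 4.3, 2.7]
width: 0.406
grip_force: 63.4
```

Emit:
{"api": "servo_tool", "payload": {"slide": [[-1, 0, 0], [-2, 0, 0]], "angular": [[0, 0, 0], [0, 0, 0]]}}

```text
clock: 11.7
position: [0.5031, 0.0451, 0.0231]
ee_rot: [180.0, -0.0, 91.0]
force: [1.4, 4.6, 1.7]
width: 0.404
grip_force: 63.4
```

Centre is now at y≈0.092 with under 5 N, 10 mm beyond where the tight gate would stop it, so this looks like the free gate. I'll go on a little faster.

Emit:
{"api": "servo_tool", "payload": {"slide": [[-2.5, 0, -0.1], [-5, 0, -0.1], [-7, 0, -0.1]], "angular": [[0, 0, 0], [0, 0, 0], [0, 0, 0]]}}

```text
clock: 12.0
position: [0.5032, 0.0379, 0.0231]
ee_rot: [180.0, 0.0, 91.0]
force: [2.6, 2.5, -1.3]
width: 0.408
grip_force: 63.0
```

Emit:
{"api": "servo_tool", "payload": {"slide": [[-2.5, 0, 0], [-5, 0, 0], [-7.5, 0, 0]], "angular": [[0, 0, 0], [0, 0, 0], [0, 0, 0]]}}

```text
clock: 12.3
position: [0.5034, 0.0304, 0.0232]
ee_rot: [180.0, 0.0, 91.0]
force: [3.1, 2.9, -4.1]
width: 0.409
grip_force: 62.8
```

Emit:
{"api": "servo_tool", "payload": {"slide": [[-2.5, 0, 0], [-5, 0, 0], [-7.5, 0, 0], [-10, 0, 0]], "angular": [[0, 0, 0], [0, 0, 0], [0, 0, 0], [0, 0, 0]]}}

```text
clock: 12.7
position: [0.5035, 0.0205, 0.0232]
ee_rot: [180.0, -0.0, 91.0]
force: [5.0, 2.4, -3.5]
width: 0.407
grip_force: 62.8
```

```bash
python3 d.py g,-.048,.136,.0231,90
```

```text
g,-.048,.136,.0231,90 slide [68.7 -0.3  0.1] ang [ 0.0001 -0.      0.0014]
t 12.7 pos [0.5035 0.0205 0.0232] rpy [179.99  -0.    91.03] gauge xy [-0.0476  0.0673] F [ 5.   2.4 -3.5] w 0.407 grip 62.75017976760864
```

Emit:
{"api": "servo_tool", "payload": {"slide": [[0, 0, 0], [0, 0, 0], [0, 0, 0], [0, 0, 0], [0, 0, 0]], "angular": [[0, 0, 0], [0, 0, 0], [0, 0, 0], [0, 0, 0], [0, 0, 0]], "claw": 1}}

```text
clock: 13.2
position: [0.5034, 0.0207, 0.0232]
ee_rot: [-180.0, -0.0, 91.0]
force: [-0.8, -1.1, -0.2]
width: 0.996
grip_force: 0.0
```

Emit:
{"api": "servo_tool", "payload": {"slide": [[20, -0.5, 0], [45, -0.5, 0], [69, -0.5, 0], [69, -0.5, 0]], "angular": [[0, 0, 0], [0, 0, 0], [0, 0, 0], [0, 0, 0]]}}

```text
clock: 13.6
position: [0.5017, 0.0917, 0.0232]
ee_rot: [180.0, -0.0, 91.2]
force: [0.2, -0.8, -0.2]
width: 1.0
grip_force: 0.0
```

Emit:
{"api": "servo_tool", "payload": {"slide": [[0, 0, 0], [0, 0, 0], [0, 0, 0], [0, 0, 0], [0, 0, 0]], "angular": [[0, 0, 0], [0, 0, 0], [0, 0, 0], [0, 0, 0], [0, 0, 0]], "claw": -1}}

```text
clock: 14.1
position: [0.5018, 0.089, 0.0235]
ee_rot: [180.0, 0.0, 91.0]
force: [-0.4, -2.6, 6.0]
width: 0.403
grip_force: 60.4
```

```bash
python3 d.py g,-.048,.054,.0231,90
```

```text
g,-.048,.054,.0231,90 slide [-81.8   0.2   0.4] ang [0.0001 0.0001 0.0009]
t 14.1 pos [0.5018 0.089  0.0235] rpy [1.7999e+02 1.0000e-02 9.1000e+01] gauge xy [-0.0482  0.1358] F [-0.4 -2.6  6. ] w 0.403 grip 60.431583523750305
```

Emit:
{"api": "servo_tool", "payload": {"slide": [[-3, 0.2, 0], [-6, 0.2, 0], [-9, 0.2, 0], [-12, 0.3, 0], [-15, 0.3, 0]], "angular": [[0, 0, 0], [0, 0, 0], [0, 0, 0], [0, 0, 0], [0, 0, 0]]}}

```text
clock: 14.6
position: [0.5027, 0.0743, 0.0234]
ee_rot: [180.0, -0.0, 91.0]
force: [0.5, 5.8, 5.5]
width: 0.409
grip_force: 60.3
```

Emit:
{"api": "servo_tool", "payload": {"slide": [[-4, 0, 0], [-8, 0, 0], [-12, 0.1, 0], [-16, 0.1, 0], [-20, 0.1, 0]], "angular": [[0, 0, 0], [0, 0, 0], [0, 0, 0], [0, 0, 0], [0, 0, 0]]}}

```text
clock: 15.1
position: [0.503, 0.0543, 0.0234]
ee_rot: [180.0, -0.0, 91.0]
force: [-0.8, 6.4, 5.5]
width: 0.41
grip_force: 60.4
```

Emit:
{"api": "servo_tool", "payload": {"slide": [[-4, 0, 0], [-8, 0, 0], [-12, 0.1, 0], [-16, 0.1, 0], [-20, 0.1, 0]], "angular": [[0, 0, 0], [0, 0, 0], [0, 0, 0], [0, 0, 0], [0, 0, 0]]}}

```text
clock: 15.6
position: [0.5034, 0.0343, 0.0234]
ee_rot: [180.0, -0.0, 91.0]
force: [-0.1, 7.0, 6.0]
width: 0.407
grip_force: 60.4
```

Emit:
{"api": "servo_tool", "payload": {"slide": [[-4, 0, 0], [-8, 0, 0], [-12, 0.1, 0], [-16, 0.1, 0], [-20, 0.1, 0]], "angular": [[0, 0, 0], [0, 0, 0], [0, 0, 0], [0, 0, 0], [0, 0, 0]]}}

```text
clock: 16.1
position: [0.5039, 0.0143, 0.0234]
ee_rot: [180.0, -0.0, 91.0]
force: [0.6, 4.9, 6.3]
width: 0.407
grip_force: 60.4
```

```bash
python3 d.py g,-.048,.049,.0231,90
```

```text
g,-.048,.049,.0231,90 slide [-12.1  -0.6   0.3] ang [ 0.0004 -0.0002  0.0007]
t 16.1 pos [0.5039 0.0143 0.0234] rpy [ 1.7997e+02 -1.0000e-02  9.0990e+01] gauge xy [-0.0474  0.0611] F [0.6 4.9 6.3] w 0.407 grip 60.40161609649658
```

Emit:
{"api": "servo_tool", "payload": {"slide": [[-3, 0, 0], [-6, 0, 0], [-9, 0, 0], [-10, 0, 0]], "angular": [[0, 0, 0], [0, 0, 0], [0, 0, 0], [0, 0, 0]]}}

```text
clock: 16.5
position: [0.504, 0.0042, 0.0234]
ee_rot: [180.0, -0.0, 91.0]
force: [-0.8, 5.3, 6.2]
width: 0.407
grip_force: 60.4
```

Emit:
{"api": "servo_tool", "payload": {"slide": [[0, 0, 0], [0, 0, 0], [0, 0, 0], [0, 0, 0], [0, 0, 0]], "angular": [[0, 0, 0], [0, 0, 0], [0, 0, 0], [0, 0, 0], [0, 0, 0]], "claw": 1}}

```text
clock: 17.0
position: [0.5038, 0.0047, 0.0232]
ee_rot: [-180.0, 0.0, 91.0]
force: [0.3, -0.1, 0.9]
width: 1.0
grip_force: 0.0
```

Emit:
{"api": "servo_tool", "payload": {"slide": [[5, 0, -30], [5, 0, -70], [5, 0, -110], [-30, 0, -120]], "angular": [[0, 0, 0], [0, 0, 0], [0, 0, 0], [0, 0, 0]]}}

```text
clock: 17.4
position: [0.5062, -0.0235, 0.1469]
ee_rot: [179.7, 0.0, 91.2]
force: [0.7, 0.2, -0.4]
width: 1.003
grip_force: 0.0
```

```bash
python3 d.py g,-.048,-.083,.14,90 g,-.048,-.083,.0231,90
```

```text
g,-.048,-.083,.14,90 slide [-106.2   -2.8    6.9] ang [0.005  0.0001 0.0046]
g,-.048,-.083,.0231,90 slide [-106.2   -3.4  123.8] ang [0.005  0.0001 0.0046]
t 17.4 pos [ 0.5062 -0.0235  0.1469] rpy [1.7972e+02 1.0000e-02 9.1210e+01] gauge xy [-0.0457  0.0232] F [ 0.7  0.2 -0.4] w 1.003 grip 0.0
```

Emit:
{"api": "servo_tool", "payload": {"slide": [[-45, -0.2, 0], [-90, -0.2, 0], [-105, -0.2, 5], [-105, -0.2, 5]], "angular": [[0, 0, 0], [0, 0, 0], [0, 0, 0], [0, 0, 0]]}}

```text
clock: 17.8
position: [0.5058, -0.1321, 0.1377]
ee_rot: [-180.0, -0.0, 90.9]
force: [-0.3, 1.3, 0.0]
width: 0.999
grip_force: 0.0
```

```bash
python3 d.py g,-.048,-.085,.0231,90; python3 - <<'E'
from h import *
a,b=bot.snapshot("top"),bot.snapshot("side")
A=cv2.resize(a[160:260,220:420],None,fx=2,fy=2,interpolation=cv2.INTER_CUBIC);B=cv2.resize(b[100:260,220:380],None,fx=2.5,fy=2.5,interpolation=cv2.INTER_CUBIC)
A=np.pad(A,((0,B.shape[0]-A.shape[0]),(0,0),(0,0)))
cv2.imwrite("pics/m2.png",np.hstack([A,B])[...,::-1])
E
```

```text
g,-.048,-.085,.0231,90 slide [  0.3  -0.  114.6] ang [-0.0004 -0.     -0.0013]
t 17.8 pos [ 0.5058 -0.1321  0.1377] rpy [-179.98   -0.     90.87] gauge xy [-0.0479 -0.0853] F [-0.3  1.3  0. ] w 0.999 grip 0.0
```

View pics/m2.png

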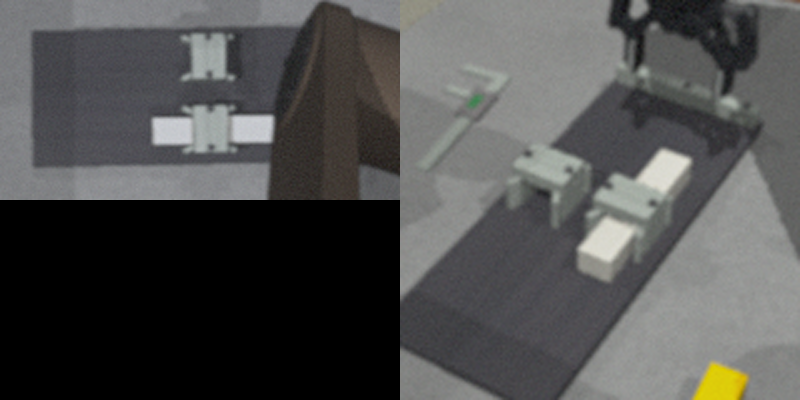

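The bar lies straight through the near gate, its tail at (240,605) and nose at (165,670) in the right half. I'll go down and grip it beyond the gate.

Emit:
{"api": "servo_tool", "payload": {"slide": [[0, 0.3, 40], [0, 0.3, 80], [0, 0.3, 105], [0, 0.3, 114], [0, 0.3, 114]], "angular": [[0, 0, 0], [0, 0, 0], [0, 0, 0], [0, 0, 0], [0, 0, 0]]}}

```text
clock: 18.4
position: [0.5058, -0.129, 0.0235]
ee_rot: [-179.9, -0.0, 91.1]
force: [-0.6, -0.2, 0.5]
width: 1.0
grip_force: 0.0
```

Emit:
{"api": "servo_tool", "payload": {"slide": [[0, 0, 0], [0, 0, 0], [0, 0, 0], [0, 0, 0], [0, 0, 0]], "angular": [[0, 0, 0], [0, 0, 0], [0, 0, 0], [0, 0, 0], [0, 0, 0]], "claw": -1}}

```text
clock: 18.9
position: [0.5071, -0.1305, 0.0254]
ee_rot: [179.9, 0.0, 91.0]
force: [-0.8, 3.2, 14.7]
width: 0.407
grip_force: 59.2
```

```bash
python3 d.py g,-.048,-.2,.0231,90
```

```text
g,-.048,-.2,.0231,90 slide [-116.3   -1.5    2.3] ang [0.0017 0.0005 0.0015]
t 18.9 pos [ 0.5071 -0.1305  0.0254] rpy [1.799e+02 3.000e-02 9.103e+01] gauge xy [-0.0466 -0.0837] F [-0.8  3.2 14.7] w 0.407 grip 59.20877695083618
```

Emit:
{"api": "servo_tool", "payload": {"slide": [[-5, 0, -1], [-11, 0, -1], [-17, 0, -1], [-23, 0, -1], [-29, 0, -1]], "angular": [[0, 0, 0], [0, 0, 0], [0, 0, 0], [0, 0, 0], [0, 0, 0]]}}

```text
clock: 19.4
position: [0.5072, -0.1598, 0.0254]
ee_rot: [180.0, -0.0, 91.0]
force: [1.9, 6.3, 5.2]
width: 0.409
grip_force: 60.9
```

Emit:
{"api": "servo_tool", "payload": {"slide": [[-8, 0, 0], [-16, 0, 0], [-24, 0, 0], [-32, 0, 0], [-40, 0, 0]], "angular": [[0, 0, 0], [0, 0, 0], [0, 0, 0], [0, 0, 0], [0, 0, 0]]}}

```text
clock: 19.9
position: [0.5078, -0.1998, 0.0254]
ee_rot: [180.0, -0.0, 91.0]
force: [1.9, 5.9, 5.0]
width: 0.408
grip_force: 60.9
```

Emit:
{"api": "servo_tool", "payload": {"slide": [[-8, 0, 0], [-16, 0, 0], [-23, 0, 0], [-28, 0, 0], [-32, 0, 0]], "angular": [[0, 0, 0], [0, 0, 0], [0, 0, 0], [0, 0, 0], [0, 0, 0]]}}

```text
clock: 20.4
position: [0.508, -0.2317, 0.0254]
ee_rot: [-180.0, -0.0, 91.0]
force: [-0.5, 7.8, 8.4]
width: 0.409
grip_force: 61.3
```

```bash
python3 d.py g,-.048,-.2,.0231,90
```

```text
g,-.048,-.2,.0231,90 slide [-15.   -0.7   2.3] ang [-0.0001 -0.0003  0.001 ]
t 20.4 pos [ 0.508  -0.2317  0.0254] rpy [-1.7999e+02 -2.0000e-02  9.1000e+01] gauge xy [-0.0473 -0.185 ] F [-0.5  7.8  8.4] w 0.409 grip 61.31633520126343
```

Centre is estimated at -0.119, so about 16 mm to go. Slow steps until the rail is felt.

Emit:
{"api": "servo_tool", "payload": {"slide": [[-2, 0, 0], [-4, 0, 0], [-6, 0, 0], [-8, 0, 0], [-10, 0, 0]], "angular": [[0, 0, 0], [0, 0, 0], [0, 0, 0], [0, 0, 0], [0, 0, 0]]}}

```text
clock: 20.9
position: [0.5081, -0.2414, 0.0254]
ee_rot: [-180.0, -0.0, 91.0]
force: [0.5, 5.8, 7.8]
width: 0.409
grip_force: 61.3
```

Emit:
{"api": "servo_tool", "payload": {"slide": [[-1, 0, 0], [-2, 0, 0], [-3, 0, 0]], "angular": [[0, 0, 0], [0, 0, 0], [0, 0, 0]]}}

```text
clock: 21.2
position: [0.5081, -0.2443, 0.0254]
ee_rot: [-180.0, -0.0, 91.0]
force: [0.2, 7.3, 8.2]
width: 0.4
grip_force: 61.3
```

Emit:
{"api": "servo_tool", "payload": {"slide": [[-1, 0, 0], [-2, 0, 0]], "angular": [[0, 0, 0], [0, 0, 0]]}}

```text
clock: 21.4
position: [0.5082, -0.2463, 0.0254]
ee_rot: [-180.0, -0.0, 91.0]
force: [-0.1, 6.8, 8.3]
width: 0.403
grip_force: 61.3
```

Emit:
{"api": "servo_tool", "payload": {"slide": [[-0.7, 0, 0], [-1.4, 0, 0]], "angular": [[0, 0, 0], [0, 0, 0]]}}

```text
clock: 21.6
position: [0.5082, -0.2477, 0.0254]
ee_rot: [-180.0, -0.0, 91.0]
force: [0.1, 7.4, 6.9]
width: 0.403
grip_force: 61.3
```

Emit:
{"api": "servo_tool", "payload": {"slide": [[-0.7, 0, 0], [-1.4, 0, 0]], "angular": [[0, 0, 0], [0, 0, 0]]}}

```text
clock: 21.8
position: [0.5082, -0.2491, 0.0254]
ee_rot: [-180.0, -0.0, 91.0]
force: [-1.9, 7.0, 8.0]
width: 0.405
grip_force: 61.3
```

Emit:
{"api": "servo_tool", "payload": {"slide": [[-0.5, 0, 0], [-1, 0, 0]], "angular": [[0, 0, 0], [0, 0, 0]]}}

```text
clock: 22.0
position: [0.5082, -0.2499, 0.0254]
ee_rot: [-180.0, -0.0, 91.0]
force: [1.6, 13.2, 9.5]
width: 0.405
grip_force: 61.4
```

Emit:
{"api": "servo_tool", "payload": {"slide": [[-0.3, 0, 0], [-0.6, 0, 0]], "angular": [[0, 0, 0], [0, 0, 0]]}}

```text
clock: 22.2
position: [0.5082, -0.25, 0.0254]
ee_rot: [-180.0, -0.1, 91.0]
force: [3.1, 17.9, 10.4]
width: 0.412
grip_force: 61.6
```

The rail is reached: the force is rising and the tool no longer advances. Now release and retreat.

Emit:
{"api": "servo_tool", "payload": {"slide": [[0.3, 0, 0], [0.3, 0, 0], [0.3, 0, 0], [0.3, 0, 0], [0.3, 0, 0]], "angular": [[0, 0, 0], [0, 0, 0], [0, 0, 0], [0, 0, 0], [0, 0, 0]], "claw": 1}}

```text
clock: 22.7
position: [0.5085, -0.2506, 0.0252]
ee_rot: [180.0, 0.0, 91.0]
force: [-0.5, 0.0, 0.5]
width: 1.001
grip_force: 0.0
```

Emit:
{"api": "servo_tool", "payload": {"slide": [[0, 0, -15], [0, 0, -45], [0, 0, -90], [0, 0, -135], [0, 0, -180]], "angular": [[0, 0, 0], [0, 0, 0], [0, 0, 0], [0, 0, 0], [0, 0, 0]]}}

```text
clock: 23.2
position: [0.5082, -0.2502, 0.2081]
ee_rot: [180.0, 0.0, 91.0]
force: [0.8, -0.1, 0.5]
width: 1.0
grip_force: 0.0
```

Emit:
{"api": "servo_tool", "payload": {"slide": [[-45, 0, 0], [-90, 0, 0], [-135, 0, 0], [-180, 0, 0], [-225, 0, 0]], "angular": [[0, 0, 0], [0, 0, 0], [0, 0, 0], [0, 0, 0], [0, 0, 0]]}}

```text
clock: 23.7
position: [0.5123, -0.4771, 0.2067]
ee_rot: [180.0, 0.0, 91.0]
force: [1.3, -0.2, 0.7]
width: 1.0
grip_force: 0.0
```

Emit:
{"api": "servo_tool", "payload": {"slide": [[-45, -45, 0], [-90, -90, 0], [-110, -110, 0], [-110, -110, 0]], "angular": [[0, 0, 0], [0, 0, 0], [0, 0, 0], [0, 0, 0]]}}

```text
clock: 24.1
position: [0.4002, -0.5911, 0.2063]
ee_rot: [-180.0, 0.1, 90.8]
force: [0.4, -0.3, -0.1]
width: 1.001
grip_force: 0.0
```

```bash
python3 bar.py .5065 -.182 .014 fin; python3 - <<'E'
import cv2,numpy as np
a,b=cv2.imread("pics/fin_top.png"),cv2.imread("pics/fin_side.png")
A=cv2.resize(a[160:260,280:440],None,fx=2.5,fy=2.5,interpolation=cv2.INTER_CUBIC);B=cv2.resize(b[100:240,230:390],None,fx=2.5,fy=2.5,interpolation=cv2.INTER_CUBIC)
cv2.imwrite("pics/m3.png",np.hstack([np.pad(A,((0,B.shape[0]-A.shape[0]),(0,0),(0,0))),B]))
E
```

```text
top [ 0.5056 -0.1797  1.5864] 6.6 gauge [-0.0489 -0.133  -0.0009]
side [ 0.5078 -0.2019  1.5982] 43.4 gauge [-0.047  -0.1551  0.0109]
```

View pics/m3.png

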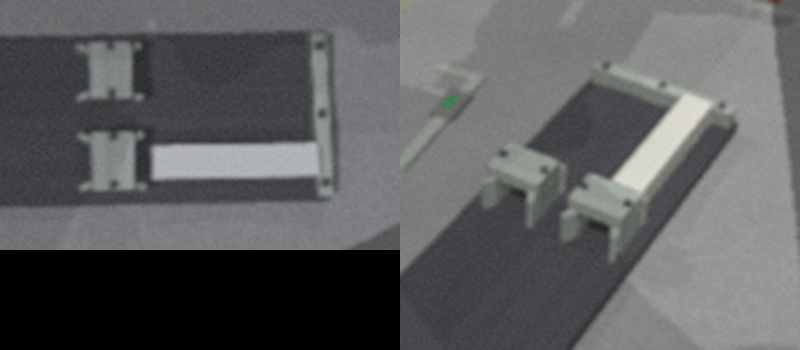

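The bar lies flat and straight in the near lane, its nose touching the rail at (160,318), its tail clear of the gate at (160,152) and the fingers away. I'm handing in.

```bash
python3 -c "
from plant import bot
print(bot.hand_in())"
```

```text
the job is handed in; nothing more can be done
None
```

The bar slid freely through the gate in the lane nearer the robot, the only one I had to try, and it lies released, flat and straight against the stop rail; the job is handed in at about 24 s on the robot's clock, though hand-in returned no verdict.

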